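Set the test cell in the light gate

ROBOT

A 6-joint arm with a two-finger parallel gripper is mounted at the origin on the work surface. World frame = base frame: x ahead of the robot, y to its left, z up, the work surface at z = 0. Lengths are in mm, angles in degrees, forces in N, time in s.
With the tool pointing down it reaches from about 325 to 775 mm from the base axis. Payload 9.3 kg.
Tool frame: the origin (TCP) lies between the finger pads; the fingertips stand 8 mm ahead of it and the grasp point (between the pads) lies 11 mm behind it; z points along the fingers, y is the direction in which the jaws open and shut (so a half turn about z gives the same grasp; the last joint's range is limited). The gripper opens to 85 mm and grips with 20 to 120 N. Pads are 22 mm wide; open, the fingers measure 114 mm over their backs; the gripper's body (76 mm by 85 mm) begins 54 mm behind the grasp point. The pads swing forward as they close: fully open they stand 13 mm farther back than shut.
Start: joints at [64.137, 14.817, 1.232, 76.415, 0, 81.257], TCP at [161.907, 525.626, 239.279] pointing down, gripper open.
Joint ranges: [-174.27, 174.27], [-52.1, 104.24], [-59.71, 78.15], [-110.17, 111.67], [-87.03, 83.33], [-180, 180]. Speed limits (degrees/s): [127.2, 127.2, 159.86, 180, 180, 180].

INTERFACE

Orientations are given as a 3x3 rotation matrix whose columns are the frame's x, y, z axes.
In Python, from station import monitor, grab_frame, job, nets gives the robot as it stands.
- The arm moves only by the tool carry_out, never from a script. Its argument "motion" is a list that holds one entry, the list of rows, each a list of 7 numbers: the gripper's target within -1 to 1 (shut at 1, half-way at 0, fully open at -1), then the shift along the tool's x, y, z in m, then the turn, a rotation vector about the tool's x, y, z in rad. A call has exactly 10 rows; each row is the pose to reach, as a shift and turn from the pose measured when the call began, along the tool's axes at that moment; what a row does not reach only later rows make up. A row lasts 1/8 s, in which the tool goes at most 62.5 mm and 10.7 degrees, less where a joint would pass 70% of its speed; a pose out of reach is approached as far as the arm can. A call with a gripper value outside its range is refused whole. The fingers move at their own pace and stop on an object; "grip_force" is the grip in N (left out, the last holds). Time passes only in rows, so rows that repeat a pose let the fingers close, or fill a call up. It gives the time, the measured TCP pose, the force and the opening at its end, in the units of the state.
- monitor.get_state(): the state, without advancing time (a new reading comes with each control period).
- grab_frame(name): name is "side" or "top" or "wrist"; returns a dict with "color" (480x640x3 uint8, blue, green, red), "z_map" (480x640 float32, mm along the optical axis (not along the pixel's ray), 0 where there is no reading), "fx", "fy", "cx", "cy" (pixels), "k1" (the pictures are not rectified: a ray, as slopes to the right and down, at radius r is drawn at 1 + k1 r^2 times it, then the intrinsics apply), "R" (3x3) and "t" (3): a world point X has camera coordinates R X + t; the wrist camera has in their place "mount" (4x4, takes a point from camera to tool coordinates, whose origin is the TCP and whose axes are the flange's). Camera axes: x right, y down, z forward; pixel columns grow to the right and rows downward; lengths in mm; the calibration is good to about 2 mm. A picture is of the moment at which its call begins: read the wrist's pose just before it.
- job.hand_in(): hands the job in, once; it reports no verdict.
Trained networks look in a picture, given as the dict that the camera call returned (one of the last four; its "shot" number tells which), for a name from the list of things; names that differ only in an ending like _2 or _b are one class to them, and where a whole thing is asked for, a point or a joint stands for the part that bears it (a point fixed in the world has none). Each returns a list of dicts, best first, with "confidence" (0 to 1); they miss things now and then, are a little off and sometimes report something else, mostly with a low value. They report only what shows in the picture. A call takes as long as a camera call. They do not tell look-alikes from the thing itself.
- nets.search_frame(picture, name): "box" ([left, top, width, height] in pixels, round what is visible of it).
The state is a dict: "clock": time; "joints": joint angles; "qd": joint speeds; "joint_torque": joint torques, N m; "tool_pos": TCP position; "tcp_rot": TCP orientation; "ft_force": force on the tool from outside, world axes, zero at the start; "ft_torque": the same for the moment, N m; "gripper_width": opening from 0.0 (shut) to 1.0 (fully open).
Only numpy, scipy, OpenCV 4.12 (cv2) and the standard library are available. Lean on these libraries where they do the work, as an engineer would, in place of code of your own. Each camera call takes 0.05 s, during which the arm holds its last target.

TASK

Put the loose test cell into the square pocket of the light gate, turned so that its two clear faces look at the lamp head and the receiver head. Slide it gently down onto the height stop, which is hidden under the cell at an unknown height, and bed it there for about a second with a push that makes the stop's cushion give by 1 to 2 mm (some 15 newtons beyond the sliding drag, never over 28), then let go and leave it standing there. Leave the other things on the bench alone.

Things in the scene. Friction and masses are not known exactly. Their poses are not given: they have to be found in the camera images.
- cell: Loose black plastic test cell, about 0.2 kg, upright: square housing 36 x 36 mm, 67 mm tall (lowest 3 mm: 33 x 33 mm). Clear panes face its +y and -y, in the upper half of the housing; the +x and -x sides are opaque. Either pane may face either head. A grey grip fin stands on top. Origin: centre of the underside, z up.
- fin (a point): Centre of the cell's upright grip fin, 82 mm above the cell's underside. The fin is 14 mm thick (cell x), 30 mm long (cell y) and reaches from 67 to 98 mm above the underside. Its long side runs the way the light is to pass through the cell.
- holder: Light gate, fixed: steel base 130 (x) x 190 (y) x 12 mm; in its middle an aluminium block 70 x 70 mm, top 50 mm above the bench, with an upright square pocket 38 x 38 mm open at the top (3 mm chamfer). The light runs along the holder's y axis, 66 mm above the bench, between two heads. Origin: centre of the underside, on the bench, z up.
- lamp (a point): Lamp head's lens, 63 mm along holder +y from the centre; the receiver's is opposite at -y. Both heads are 44 mm wide (x), 30 mm thick (y, centred 78 mm from the middle), tops 82 mm above the bench.
- pocket (a point): Where the seated cell's upright centre line passes the pocket's mouth: 50 mm above the bench, 1 mm to the holder's +x side of its centre. Axes as the holder's. A cell held off this line rubs hard on the pocket's walls, which feels like a stop: ease it sideways the way it is pushed until the side force fades.
- shoe (a point): Low spring housing on the -x side of the block (tip of the housing, 57 mm from the centre). It carries a sloped steel shoe in the pocket's -x wall; from about 5 mm depth the cell pushes it back, by 3 to 5 mm. It presses the cell to the +x wall with 1.5 to 2.5 N, so the cell needs a push of a few newtons to slide down.
- stop_low (a point): Lowest setting of the height stop: on the pocket's axis, 14 mm above the bench. The stop's rubber top (26 mm across) really stands 0 to 14 mm above this point, differently each time and not measured. It is cushioned: it starts to give at 4 N, then 1 mm for each further 8 N, 5 mm at most, and springs back. A push well above the sliding force means stop or rim.
- stop_pad (a joint): How far the height stop's cushion is pressed in (m, 0 = free, grows downwards): 1 mm at 12 N, 1.75 mm at 18 N, 3 mm at 28 N on the stop. It does not tell the stop's height.
- tape: Bystander: roll of paper tape lying flat, 84 mm across, 22 mm high. Origin: centre of the underside.
- screw_jar: Bystander: glass jar, 60 mm across, 75 mm tall. Origin: centre of the underside.
- carton: Bystander: small cardboard carton 70 x 110 x 60 mm. Origin: centre of the underside.
- driver: Bystander: screwdriver lying on the bench. Origin: on the tool's length, at its underside.
There are look-alikes about, which are no part of the job. There is more than one size of the cell; the job needs the largest.

How it is judged:
By the outcome, as a careful person would: the job done as asked, in the order asked, and still so for the second after the job is handed in, with the robot touching nothing.
It also fails if it takes over 69 s, if anything falls off the work surface, if the arm or the gripper's body presses on something with over 40 N, if the wrist force passes 120 N, or if a joint passes its speed limit or range.

## Working session

There is one attempt and no reset: what is moved stays moved. The work goes in short steps, Python scripts to look and compute and a tool call to move; the robot and the scene stay as the last step left them, time stands still between calls to the robot, and variables do not carry over. Pictures are saved under pics/ and viewed, and the job is handed in when it is done.

Besides the shell and the picture viewer there is one more tool, called after "Emit:" as name(argument=value, ...), one argument or row to a line, values as JSON. carry_out: Moves the arm, as the interface text tells. Its arguments: {"type":"object","properties":{"motion":{"type":"array","items":{"type":"array","items":{"type":"array","items":{"type":"number"}}}},"grip_force":{"type":"number"}},"required":["motion"]}

```bash
ls; mkdir -p pics
python3 - <<'E'
from station import monitor, grab_frame, job, nets
import cv2, numpy as np
s=monitor.get_state(); print({k:np.round(v,3).tolist() for k,v in s.items()})
for n in ("side","top","wrist"):
    f=grab_frame(n); cv2.imwrite(f"pics/{n}0.png",f["color"]); np.save(f"{n}0.npy",f["z_map"])
    print(n,{k:np.round(v,4).tolist() for k,v in f.items() if k not in("color","z_map")})
    for o in ("cell","holder","fin","shoe","lamp"):
        print(o,[(np.round(d["box"]).tolist(),round(d["confidence"],2)) for d in nets.search_frame(f,o)])
E
```

```text
pics
{'clock': 0.0, 'joints': [64.136, 14.851, 1.189, 76.416, -0.002, 81.258], 'qd': [-0.004, -0.085, 0.032, 0.035, -0.012, -0.117], 'joint_torque': [-0.0, -55.564, 34.453, 0.014, -0.0, 0.0], 'tool_pos': [161.803, 525.371, 238.659], 'tcp_rot': [[-0.956, 0.294, -0.001], [0.294, 0.956, -0.001], [0.0, -0.001, -1.0]], 'ft_force': [-0.665, -0.43, -0.162], 'ft_torque': [0.014, 0.031, 0.007], 'gripper_width': 1.0}
side {'fx': 538.8097, 'fy': 538.8097, 'cx': 324.2508, 'cy': 241.6181, 'k1': -0.1564, 'R': [[0.9989, -0.0445, -0.0164], [-0.0433, -0.7143, -0.6985], [0.0194, 0.6985, -0.7154]], 't': [-550.0061, 95.4177, 1030.2344], 'shot': 1}
cell [([281.0, 344.0, 15.0, 34.0], 0.85), ([322.0, 334.0, 27.0, 43.0], 0.82), ([365.0, 328.0, 19.0, 33.0], 0.6), ([420.0, 252.0, 35.0, 44.0], 0.52)]
holder [([302.0, 166.0, 61.0, 91.0], 0.58), ([387.0, 149.0, 34.0, 50.0], 0.54)]
fin [([321.0, 332.0, 28.0, 48.0], 0.87), ([278.0, 344.0, 22.0, 32.0], 0.8), ([366.0, 326.0, 20.0, 35.0], 0.62), ([385.0, 149.0, 37.0, 52.0], 0.41)]
shoe [([300.0, 166.0, 68.0, 90.0], 0.62), ([421.0, 250.0, 36.0, 45.0], 0.5)]
lamp [([29
[... 254 characters left out ...]
cell [([415.0, 227.0, 25.0, 22.0], 0.85), ([420.0, 267.0, 14.0, 13.0], 0.51), ([405.0, 192.0, 20.0, 17.0], 0.46)]
holder [([204.0, 202.0, 98.0, 64.0], 0.65)]
fin [([415.0, 228.0, 26.0, 20.0], 0.83), ([310.0, 305.0, 40.0, 38.0], 0.74), ([415.0, 268.0, 22.0, 8.0], 0.72), ([406.0, 197.0, 20.0, 17.0], 0.67)]
shoe [([206.0, 203.0, 98.0, 64.0], 0.61), ([171.0, 132.0, 63.0, 45.0], 0.48)]
lamp [([208.0, 202.0, 94.0, 63.0], 0.97)]
wrist {'fx': 418.3339, 'fy': 418.3339, 'cx': 323.5024, 'cy': 239.0809, 'k1': 0.0047, 'mount': [[0.001, -0.9496, -0.3134, 81.6365], [1.0, 0.0007, 0.001, 0.3152], [-0.0007, -0.3134, 0.9496, -135.3067], [0.0, 0.0, 0.0, 1.0]], 'shot': 3}
cell []
holder []
fin []
shoe []
lamp []
```

View pics/side0.png

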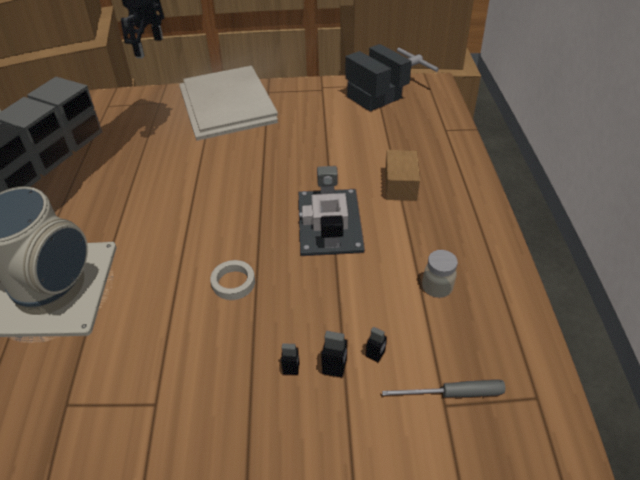

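View pics/top0.png

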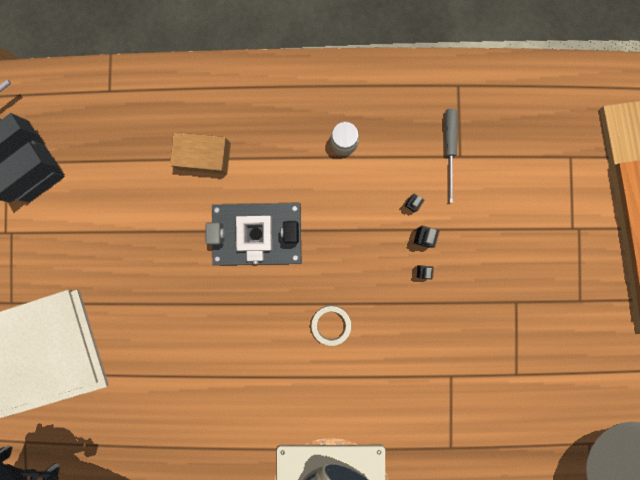

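Run:
```python
import cv2
a=cv2.imread("pics/top0.png");b=cv2.imread("pics/side0.png")
c=cv2.resize(a[180:300,380:460],None,fx=5,fy=5,interpolation=2)
d=cv2.resize(b[310:400,265:400],None,fx=5,fy=5,interpolation=2)
cv2.imwrite("pics/c1.png",c);cv2.imwrite("pics/c2.png",d)
cv2.imwrite("pics/c3.png",cv2.resize(a[120:280,150:320],None,fx=3.7,fy=3.7,interpolation=2))
```

```text
(no output)
```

View pics/c1.png

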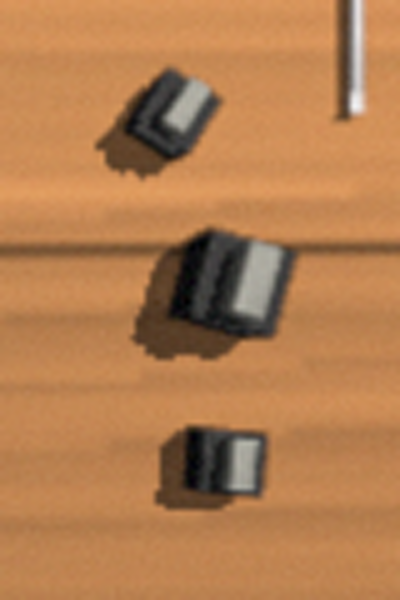

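View pics/c2.png

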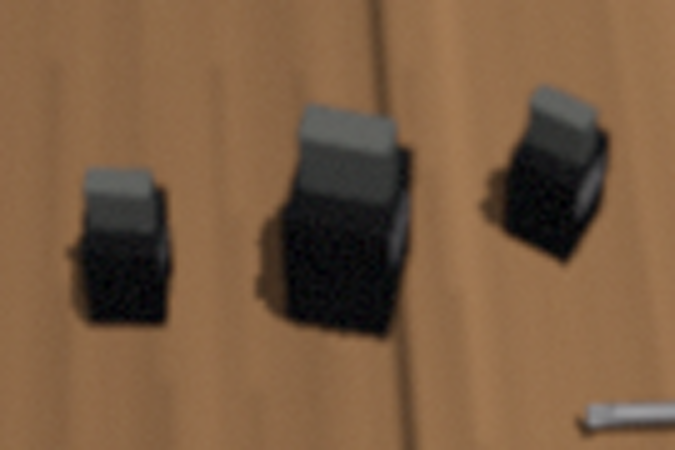

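View pics/c3.png

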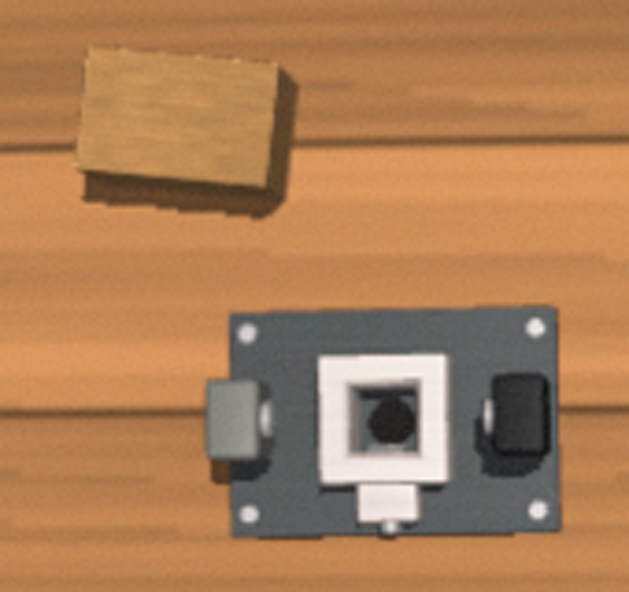

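The top view shows three cell look-alikes: (414,203) small, (426,237) largest, and (424,272) small. I choose (426,237), and the crop confirms it has the biggest housing. The holder is at (254,234), with its shoe towards image-down (world -x) and the grey head on the left. Next I compute positions.

```bash
cat > h.py <<'E'
import numpy as np, cv2
from scipy.spatial.transform import Rotation as Ro
def rays(f,uv):
    K=np.array([[f["fx"],0,f["cx"]],[0,f["fy"],f["cy"]],[0,0,1.]]); d=np.array([f["k1"],0,0,0,0.])
    n=cv2.undistortPoints(np.array(uv,float).reshape(-1,1,2),K,d).reshape(-1,2)
    return np.c_[n,np.ones(len(n))]
def pose(f,s=None):  # camera->world
    if "R" in f:
        R=np.array(f["R"]).T; return R,-R@np.array(f["t"])
    m=np.array(f["mount"]); T=np.array(s["tcp_rot"]); return T@m[:3,:3], T@m[:3,3]+np.array(s["tool_pos"])
def atz(f,uv,z,s=None):
    R,c=pose(f,s); r=rays(f,uv)@R.T
    return c+r*((z-c[2])/r[:,2])[:,None]
def cloud(f,s=None):
    v,u=np.nonzero(f["z_map"]>0); R,c=pose(f,s)
    return u,v,(rays(f,np.c_[u,v])*f["z_map"][v,u][:,None])@R.T+c
def proj(f,X,s=None):
    R,c=pose(f,s); p=(np.atleast_2d(X)-c)@R; n=p[:,:2]/p[:,2:]; r2=(n**2).sum(1,keepdims=True)
    n=n*(1+f["k1"]*r2); return n*f["fx"]+[f["cx"],f["cy"]]
E
cat > a.py <<'E'
from h import *; from station import *
f=grab_frame("top")
c=np.array([[250,238],[285,245],[262,320],[232,315]])/5+[380,180]
p=atz(f,c,98); print("fin",p.round(1).tolist(),p.mean(0).round(1))
print("small1",atz(f,[[414,203]],60).round(1),"small2",atz(f,[[426,272]],60).round(1))
h=np.array([[319,355],[447,355],[447,484],[319,484]])/3.7+[150,120]
p=atz(f,h,50); print("block",p.round(1).tolist(),p.mean(0).round(1))
b=np.array([[231,314],[557,306],[559,530],[233,537]])/3.7+[150,120]
p=atz(f,b,12); print("base",p.round(1).tolist(),p.mean(0).round(1))
u,v,P=cloud(f)
for n,(x0,y0,x1,y1) in dict(block=(236,215,272,252),cell=(410,222,442,252),s1=(400,192,428,216),s2=(412,262,440,284)).items():
    m=(u>x0)&(u<x1)&(v>y0)&(v<y1); print(n,np.percentile(P[m,2],[1,50,90,99,100]).round(1))
m=(u>400)&(u<445)&(v>220)&(v<255)&(P[:,2]>90); print(P[m].mean(0),m.sum())
E
python3 a.py
```

```text
fin [[574.1, -197.8, 98.0], [571.3, -211.5, 98.0], [542.0, -202.1, 98.0], [544.1, -190.4, 98.0]] [ 557.9 -200.5   98. ]
small1 [[ 626.2 -172.8   60. ]] small2 [[ 486.3 -195.6   60. ]]
block [[603.2, 190.4, 50.0], [602.6, 119.0, 50.0], [531.2, 119.3, 50.0], [531.6, 190.5, 50.0]] [567.2 154.8  50. ]
base [[630.2, 248.4, 12.0], [633.0, 60.1, 12.0], [504.9, 59.6, 12.0], [501.8, 247.3, 12.0]] [567.5 153.8  12. ]
block [ 9.7 48.5 52.4 54.6 56.4]
cell [ -3.7   4.3  96.5 100.9 103.6]
s1 [-4.3  2.3 62.5 73.8 75.6]
s2 [-4.4  2.3 68.5 73.9 76.6]
[ 558.86538027 -199.41846196   97.99009039] 120
```

Emit:
carry_out(
  motion=[
    [[-1,-0.042,-0.041,0,0,0,0],[-1,-0.084,-0.082,0,0,0,0],[-1,-0.126,-0.123,0,0,0,0],[-1,-0.168,-0.164,0,0,0,0],[-1,-0.21,-0.205,0,0,0,0],[-1,-0.252,-0.246,0,0,0,0],[-1,-0.294,-0.287,0,0,0,0],[-1,-0.336,-0.328,0,0,0,0],[-1,-0.378,-0.369,0,0,0,0],[-1,-0.42,-0.41,0,0,0,0]],
  ],
)

```text
clock: 2.2
tool_pos: [443.3, 8.2, 239.6]
tcp_rot: [[-0.956, 0.295, 0.001], [0.295, 0.956, -0.0], [-0.001, 0.0, -1.0]]
ft_force: [1.1, 0.9, 0.3]
gripper_width: 1.001
```

Emit:
carry_out(
  motion=[
    [[0,-0.043,-0.041,0.007,0,0,0],[0,-0.086,-0.082,0.014,0,0,0],[0,-0.129,-0.123,0.021,0,0,0],[0,-0.16,-0.153,0.026,0,0,0],[0,-0.172,-0.165,0.028,0,0,0],[0,-0.172,-0.165,0.028,0,0,0],[0,-0.172,-0.165,0.028,0,0,0],[0,-0.172,-0.165,0.028,0,0,0],[0,-0.172,-0.165,0.028,0,0,0],[0,-0.172,-0.165,0.028,0,0,0]],
  ],
)

```text
clock: 3.45
tool_pos: [559.0, -199.7, 212.0]
tcp_rot: [[-0.956, 0.294, 0.001], [0.294, 0.956, -0.0], [-0.001, 0.0, -1.0]]
ft_force: [-1.0, 0.2, -0.4]
gripper_width: 0.499
```

```bash
cat > w.py <<'E'
import sys; from h import *; from station import *; import pickle
s=monitor.get_state(); f=grab_frame("wrist"); n=sys.argv[1]
cv2.imwrite(f"pics/{n}.png",f["color"]); pickle.dump((s,f),open(n+".pkl","wb"))
print({k:np.round(s[k],4).tolist() for k in("clock","tool_pos","tcp_rot","gripper_width","ft_force","joints")})
for o in ("cell","fin","holder"): print(o,[(np.round(d["box"]).tolist(),round(d["confidence"],2)) for d in nets.search_frame(f,o)])
E
python3 w.py w1
```

```text
{'clock': 3.45, 'tool_pos': [558.9639, -199.7489, 211.9574], 'tcp_rot': [[-0.9557, 0.2942, 0.0013], [0.2942, 0.9557, -0.0002], [-0.0013, 0.0002, -1.0]], 'gripper_width': 0.4989, 'ft_force': [-1.0182, 0.2245, -0.4086], 'joints': [-27.7734, 19.5325, 4.0351, 74.4343, 0.0252, -10.6644]}
cell [([351.0, 253.0, 46.0, 65.0], 0.96), ([298.0, 179.0, 51.0, 78.0], 0.82), ([270.0, 91.0, 44.0, 45.0], 0.56)]
fin [([271.0, 94.0, 45.0, 44.0], 0.91), ([294.0, 181.0, 52.0, 77.0], 0.84), ([354.0, 252.0, 46.0, 65.0], 0.59)]
holder []
```

View pics/w1.png

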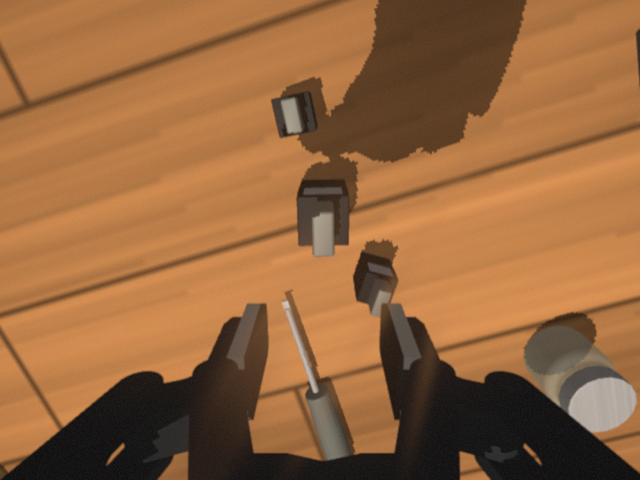

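Run:
```python
from h import *; import pickle
s,f=pickle.load(open("w1.pkl","rb")); a=f["color"]
cv2.imwrite("pics/c4.png",cv2.resize(a[165:270,280:370],None,fx=5.5,fy=5.5,interpolation=2))
u,v,P=cloud(f,s)
m=(u>290)&(u<360)&(v>170)&(v<265)&(P[:,2]>90); 
r=cv2.minAreaRect(P[m,:2].astype(np.float32)); print(P[m].mean(0),r,m.sum(), np.percentile(P[m,2],[5,50,95]))
g=cv2.cvtColor(a,6)[165:270,280:370]; print(g[60:92:4,25:60:2])
```

```text
[ 555.59410051 -198.62729082   98.17414349] ((556.7662353515625, -198.74813842773438), (14.02210807800293, 29.869056701660156), 72.94135284423828) 1044 [96.02678505 98.41442452 99.56368441]
[[ 68  69  73  77 131 158 158 157 154 153 150 149 145 135  95  52  51  50]
 [ 70  70  74  78 127 158 157 156 154 152 150 149 144 136  96  50  55  68]
 [ 74  73  76  78 127 157 158 155 153 149 148 145 144 135  96  54  55  59]
 [ 73  75  75  77 123 158 154 152 151 150 146 144 141 133  98  65  69  68]
 [ 75  77  77  80 122 153 154 152 151 147 145 145 140 134 100  67  67  66]
 [ 98 103  99 100 122 154 153 152 150 147 144 141 141 132 104 115 123 122]
 [148 151 153 148 122 153 154 149 149 146 144 141 140 131 108 149 152 153]
 [159 158 156 150 120 149 150 148 146 141 140 138 136 131 111 142 150 148]]
```

View pics/c4.png

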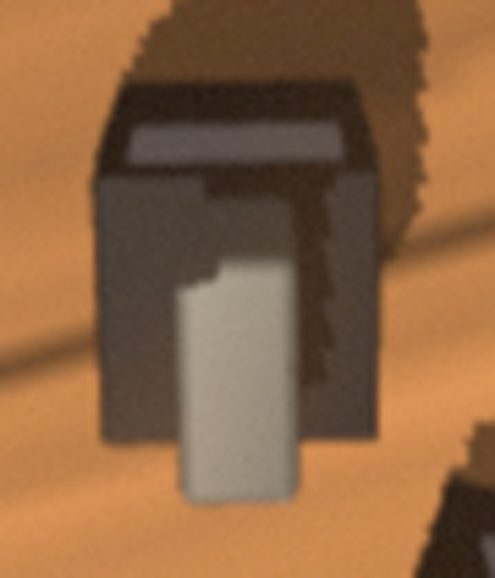

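Emit:
carry_out(
  motion=[
    [[0,0.002,0,0.02,0,0,0],[0,0.002,0,0.045,0,0,0],[0,0.002,0,0.07,0,0,0],[0,0.002,0,0.095,0,0,0],[0,0.002,0,0.115,0,0,0],[0,0.002,0,0.128,0,0,0],[0,0.002,0,0.133,0,0,0],[0,0.002,0,0.133,0,0,0],[0,0.002,0,0.133,0,0,0],[0,0.002,0,0.133,0,0,0]],
  ],
  grip_force=60,
)

```text
clock: 4.9
tool_pos: [557.5, -199.7, 79.3]
tcp_rot: [[-0.956, 0.295, 0.002], [0.295, 0.956, -0.0], [-0.002, 0.0, -1.0]]
ft_force: [0.1, -0.3, -0.2]
gripper_width: 0.498
```

```bash
python3 w.py w2
```

```text
{'clock': 4.9, 'tool_pos': [557.4853, -199.6859, 79.3103], 'tcp_rot': [[-0.9556, 0.2947, 0.0019], [0.2947, 0.9556, -0.0005], [-0.0019, 0.0001, -1.0]], 'gripper_width': 0.4978, 'ft_force': [0.1396, -0.295, -0.216], 'joints': [-27.8353, 23.8625, -9.4838, 56.5466, 0.0253, -10.6968]}
cell [([276.0, 228.0, 93.0, 172.0], 0.92)]
fin [([229.0, 88.0, 85.0, 86.0], 0.92), ([369.0, 344.0, 31.0, 85.0], 0.72), ([274.0, 228.0, 94.0, 176.0], 0.67)]
holder []
```

View pics/w2.png

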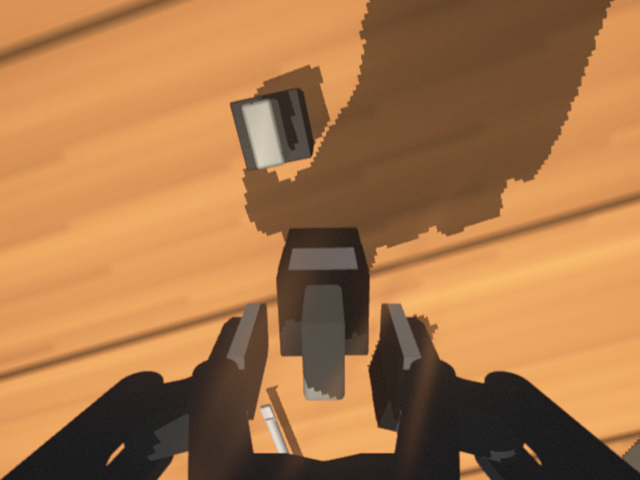

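The fin is centred between the pads (column 323, rows 285–400). Closing.

Emit:
carry_out(
  motion=[
    [[0.3,0,0,0,0,0,0],[0.5,0,0,0,0,0,0],[0.6,0,0,0,0,0,0],[0.8,0,0,0,0,0,0],[1,0,0,0,0,0,0],[1,0,0,0,0,0,0],[1,0,0,0,0,0,0],[1,0,0,0,0,0,0],[1,0,0,0,0,0,0],[1,0,0,0,0,0,0]],
  ],
  grip_force=70,
)

```text
clock: 6.35
tool_pos: [557.4, -199.6, 79.0]
tcp_rot: [[-0.956, 0.295, 0.002], [0.295, 0.956, -0.0], [-0.002, 0.0, -1.0]]
ft_force: [-0.3, 0.4, 4.8]
gripper_width: 0.15
```

Emit:
carry_out(
  motion=[
    [[1,0,0,-0.006,0,0,0],[1,0,0,-0.02,0,0,0],[1,0,0,-0.04,0,0,0],[1,0,0,-0.06,0,0,0],[1,0,0,-0.08,0,0,0],[1,0,0,-0.1,0,0,0],[1,0,0,-0.12,0,0,0],[1,0,0,-0.13,0,0,0],[1,0,0,-0.13,0,0,0],[1,0,0,-0.13,0,0,0]],
  ],
)

```text
clock: 7.6
tool_pos: [556.8, -199.4, 208.3]
tcp_rot: [[-0.956, 0.295, 0.0], [0.295, 0.956, 0.0], [-0.0, 0.0, -1.0]]
ft_force: [0.5, -1.0, -3.7]
gripper_width: 0.147
```

```bash
python3 w.py w3
```

```text
{'clock': 7.6, 'tool_pos': [556.8452, -199.4306, 208.2893], 'tcp_rot': [[-0.9556, 0.2947, 0.0004], [0.2947, 0.9556, 0.0003], [-0.0003, 0.0004, -1.0]], 'gripper_width': 0.1471, 'ft_force': [0.4701, -1.0051, -3.6506], 'joints': [-27.8427, 19.4365, 3.3542, 73.906, 0.0258, -10.7025]}
cell [([270.0, 95.0, 45.0, 46.0], 0.88), ([277.0, 229.0, 95.0, 173.0], 0.78), ([365.0, 257.0, 34.0, 64.0], 0.63)]
fin [([270.0, 96.0, 47.0, 44.0], 0.92), ([367.0, 259.0, 33.0, 62.0], 0.74), ([275.0, 229.0, 96.0, 174.0], 0.67)]
holder []
```

View pics/w3.png

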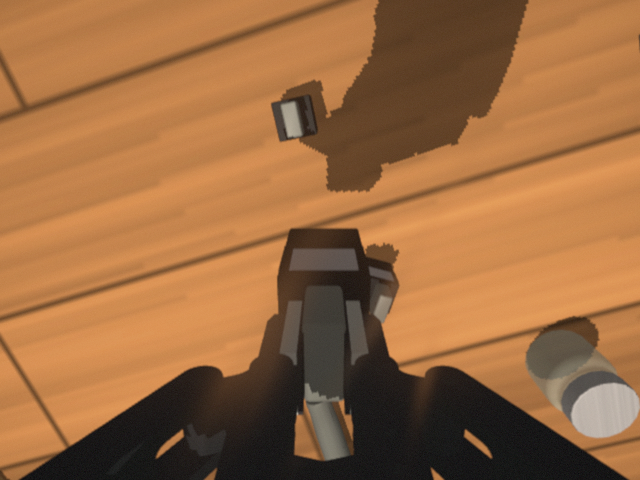

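Emit:
carry_out(
  motion=[
    [[1,0.005,0.02,0,0,0,0.1],[1,0.012,0.048,0,0,0,0.25],[1,0.019,0.076,0,0,0,0.4],[1,0.027,0.104,0,0,0,0.55],[1,0.034,0.132,0,0,0,0.7],[1,0.041,0.16,0,0,0,0.85],[1,0.048,0.188,0,0,0,1.0],[1,0.053,0.21,0,0,0,1.15],[1,0.057,0.223,0,0,0,1.257],[1,0.057,0.223,0,0,0,1.257]],
  ],
)

```text
clock: 9.05
tool_pos: [568.1, 31.2, 208.3]
tcp_rot: [[-0.017, 1.0, 0.0], [1.0, 0.017, 0.0], [0.0, 0.0, -1.0]]
ft_force: [0.2, 0.7, -2.8]
gripper_width: 0.151
```

```bash
python3 w.py w4
```

```text
{'clock': 9.05, 'tool_pos': [568.0819, 31.1752, 208.2528], 'tcp_rot': [[-0.0169, 0.9999, 0.0001], [0.9999, 0.0169, 0.0003], [0.0003, 0.0001, -1.0]], 'gripper_width': 0.1506, 'ft_force': [0.1518, 0.6579, -2.8462], 'joints': [-5.317, 17.2486, 0.1293, 72.8751, 0.0166, 83.7119]}
cell [([276.0, 227.0, 97.0, 176.0], 0.76), ([206.0, 472.0, 7.0, 6.0], 0.51), ([510.0, 248.0, 121.0, 101.0], 0.22)]
fin [([275.0, 230.0, 94.0, 176.0], 0.61), ([208.0, 470.0, 7.0, 10.0], 0.37)]
holder [([232.0, 0.0, 185.0, 183.0], 0.83)]
```

View pics/w4.png

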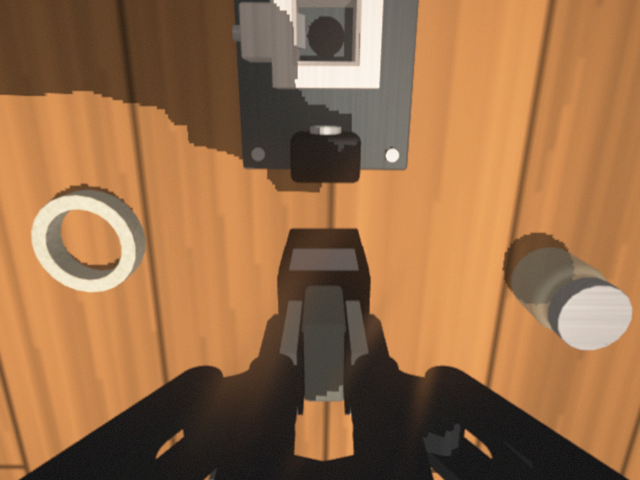

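Emit:
carry_out(
  motion=[
    [[1,0.01,0,0,0,0,0],[1,0.025,0,0,0,0,0],[1,0.04,0,0,0,0,0],[1,0.052,0,0,0,0,0],[1,0.06,0,0,0,0,0],[1,0.06,0,0,0,0,0],[1,0.06,0,0,0,0,0],[1,0.06,0,0,0,0,0],[1,0.06,0,0,0,0,0],[1,0.06,0,0,0,0,0]],
  ],
)

```text
clock: 10.5
tool_pos: [567.3, 89.5, 208.4]
tcp_rot: [[-0.015, 1.0, 0.0], [1.0, 0.015, 0.0], [0.0, 0.0, -1.0]]
ft_force: [-0.6, -0.7, -2.4]
gripper_width: 0.153
```

```bash
python3 w.py w5
python3 - <<'E'
from h import *; import pickle
s,f=pickle.load(open("w5.pkl","rb")); a=f["color"]
cv2.imwrite("pics/c5.png",cv2.resize(a[40:220,230:420],None,fx=4,fy=3.3,interpolation=2))
u,v,P=cloud(f,s)
m=(u>230)&(u<420)&(v>30)&(v<215)&(abs(P[:,2]-50)<3)
r=cv2.minAreaRect(P[m,:2].astype(np.float32)); print("blocktop",r,m.sum(),np.median(P[m,2]))
# fin top in tool frame
T=np.array(s["tcp_rot"]); Q=(P-s["tool_pos"])@T
m=(abs(Q[:,0])<30)&(abs(Q[:,1])<6)&(abs(Q[:,2])<40)&(u>290)&(u<360)
print(len(Q[m])); 
for z0 in range(-30,20,3):
    k=m&(Q[:,2]>=z0)&(Q[:,2]<z0+3); 
    if k.sum(): print(z0,k.sum(),np.percentile(Q[k,0],[2,98]).round(1))
m=(u>255)&(u<390)&(v>225)&(v<410)&(Q[:,2]>4)&(Q[:,2]<16); print("housingtop",np.percentile(Q[m],[2,98],axis=0).round(1),m.sum())
E
```

```text
{'clock': 10.5, 'tool_pos': [567.3057, 89.5383, 208.3781], 'tcp_rot': [[-0.0154, 0.9999, 0.0004], [0.9999, 0.0154, 0.0], [0.0, 0.0004, -1.0]], 'gripper_width': 0.1531, 'ft_force': [-0.6217, -0.6684, -2.372], 'joints': [0.5981, 17.7593, 0.8889, 73.108, 0.0022, 89.7152]}
cell [([278.0, 229.0, 93.0, 172.0], 0.86)]
fin [([275.0, 228.0, 94.0, 177.0], 0.65), ([233.0, 1.0, 184.0, 238.0], 0.25)]
holder [([234.0, 0.0, 184.0, 240.0], 0.57)]
blocktop ((566.5997314453125, 156.078369140625), (70.093505859375, 70.60904693603516), 0.6327769756317139) 7912 50.580931122098576
5280
-30 80 [-10.   11.7]
-27 40 [-9.2 11.8]
-24 44 [-10.1  13.1]
-21 2837 [-13.4  14.7]
-18 207 [ 2.7 15.5]
-15 165 [14.2 15.6]
-12 147 [14.2 15.5]
-9 146 [14.  15.5]
-6 129 [14.2 15.5]
-3 137 [14.1 15.6]
0 121 [14.1 15.5]
3 103 [14.3 15.4]
6 114 [14.2 15.5]
9 294 [14.2 18.2]
12 136 [14.2 18.6]
15 66 [17.4 18.3]
18 42 [16.8 17.6]
housingtop [[  3.4 -18.2   4.8]
 [ 18.3  16.6  15.4]] 2620
```

View pics/w5.png

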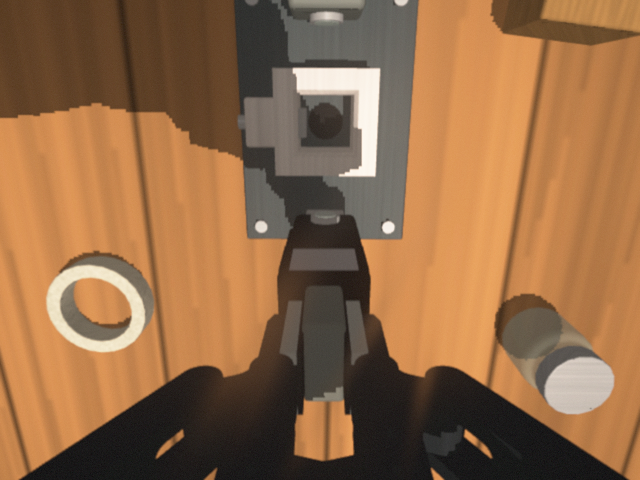

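View pics/c5.png

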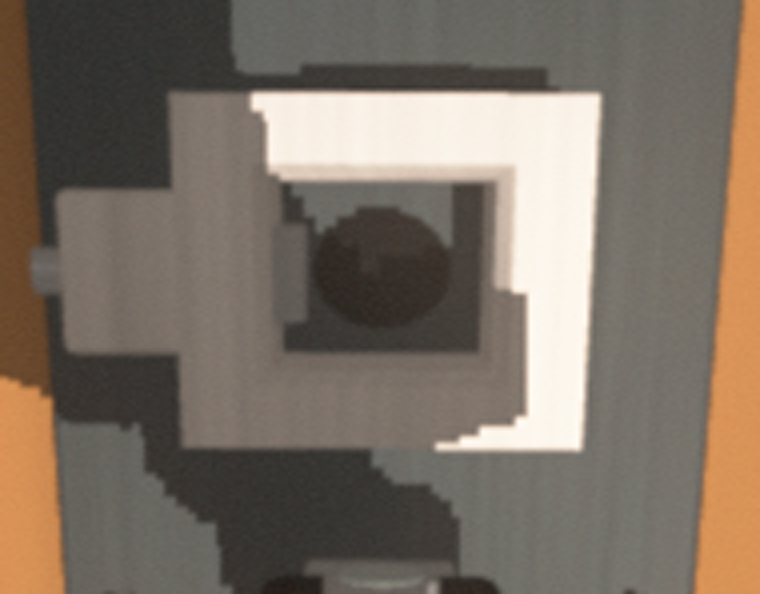

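Run:
```python
from h import *; import pickle
s,f=pickle.load(open("w5.pkl","rb"))
g=lambda L:np.array(L,float)/[4,3.3]+[229.6,39.7]
p=atz(f,g([[169,91],[601,94],[583,450],[182,448]]),50,s); print("block",p.round(1).tolist(),p.mean(0).round(2))
for i in range(4): d=p[(i+1)%4]-p[i]; print(np.hypot(*d[:2]).round(1),np.degrees(np.arctan2(d[1],d[0])).round(2))
u,v,P=cloud(f,s)
m=(u>313)&(u<338)&(v>106)&(v<133); print("stop z",np.percentile(P[m,2],[5,25,50,75,95]).round(1), P[m].mean(0).round(1))
m=(u>303)&(u<308)&(v>85)&(v<140); 
# bg floor px
T=np.array(s["tcp_rot"]); Q=(P-s["tool_pos"])@T
# pane front face in cam: housing front face
m=(u>285)&(u<365)&(v>235)&(v<280)&(Q[:,0]>10); print("front x",np.percentile(Q[m,0],[5,50,95]).round(2),"z",np.percentile(Q[m,2],[1,99]))
m=(u>312)&(u<334)&(v>300)&(v<390)&(Q[:,2]<-15); print("fin top z",np.median(Q[m,2]))
print("head top z", np.median(P[(u>300)&(u<350)&(v>0)&(v<6)],axis=0))
cv2.imwrite("pics/c6.png",cv2.resize(f["color"][215:410,255:390],None,fx=4,fy=3,interpolation=2))
```

```text
block [[531.2, 191.1, 50.0], [601.5, 191.7, 50.0], [602.5, 121.3, 50.0], [531.9, 120.5, 50.0]] [566.8  156.14  50.  ]
70.3 0.49
70.4 -89.2
70.6 -179.4
70.5 90.56
stop z [14.4 15.1 15.6 16.2 16.8] [566.9 157.5  15.6]
front x [16.74 17.55 18.31] z [10.83154835 61.26884394]
fin top z -19.489789543721784
head top z [565.16966439 222.34201967  82.21235868]
```

View pics/c6.png

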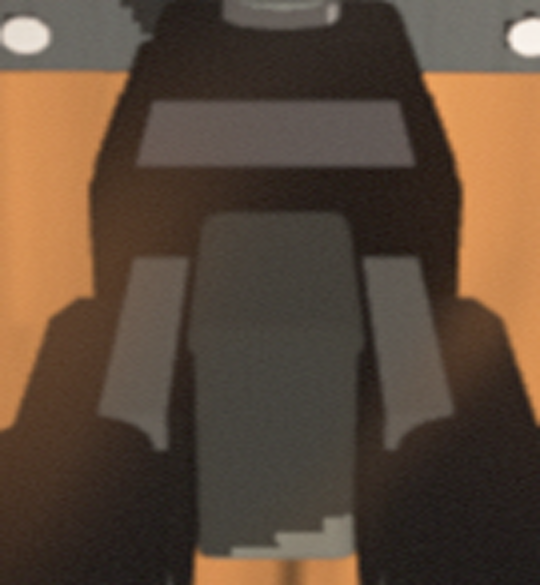

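Emit:
carry_out(
  motion=[
    [[1,0.012,0.0003,0,0,0,0],[1,0.03,0.0007,0,0,0,0],[1,0.048,0.001,0,0,0,0],[1,0.06,0.0013,0,0,0,0],[1,0.0665,0.0015,0.003,0,0,0],[1,0.0665,0.0015,0.02,0,0,0],[1,0.0665,0.0015,0.04,0,0,0],[1,0.0665,0.0015,0.055,0,0,0],[1,0.0665,0.0015,0.063,0,0,0],[1,0.0665,0.0015,0.065,0,0,0]],
  ],
)

```text
clock: 11.95
tool_pos: [567.8, 156.2, 143.1]
tcp_rot: [[-0.016, 1.0, -0.0], [1.0, 0.016, -0.0], [-0.0, -0.0, -1.0]]
ft_force: [0.6, -0.1, -2.0]
gripper_width: 0.15
```

```bash
cat > t.py <<'E'
import sys; from h import *; from station import *; import pickle
n=sys.argv[1]; s=monitor.get_state(); print({k:np.round(s[k],4).tolist() for k in("clock","tool_pos","ft_force","ft_torque")})
f=grab_frame("side"); g=grab_frame("top")
a=cv2.resize(f["color"][130:265,280:385],None,fx=4,fy=4,interpolation=2); b=cv2.resize(g["color"][180:290,200:310],None,fx=3.3,fy=3.3,interpolation=2)
o=np.zeros((540,790,3),np.uint8); o[:a.shape[0],:a.shape[1]]=a; o[:b.shape[0],425:425+b.shape[1]]=b; cv2.imwrite(f"pics/{n}.png",o)
E
python3 t.py t1; python3 w.py w6
```

```text
{'clock': 11.95, 'tool_pos': [567.767, 156.1602, 143.0773], 'ft_force': [0.5727, -0.0609, -2.0421], 'ft_torque': [-0.0319, -0.014, -0.0043]}
{'clock': 12.05, 'tool_pos': [567.958, 156.2118, 143.6354], 'tcp_rot': [[-0.0156, 0.9999, 0.0007], [0.9999, 0.0156, 0.0001], [0.0001, 0.0007, -1.0]], 'gripper_width': 0.1523, 'ft_force': [-0.7224, -0.3663, -2.8532], 'joints': [7.2191, 20.9657, -3.982, 65.0097, 0.0003, 96.327]}
cell [([276.0, 227.0, 97.0, 175.0], 0.89)]
fin [([274.0, 230.0, 96.0, 175.0], 0.77)]
holder [([217.0, 72.0, 216.0, 347.0], 0.87), ([526.0, 1.0, 114.0, 146.0], 0.33)]
```

View pics/t1.png

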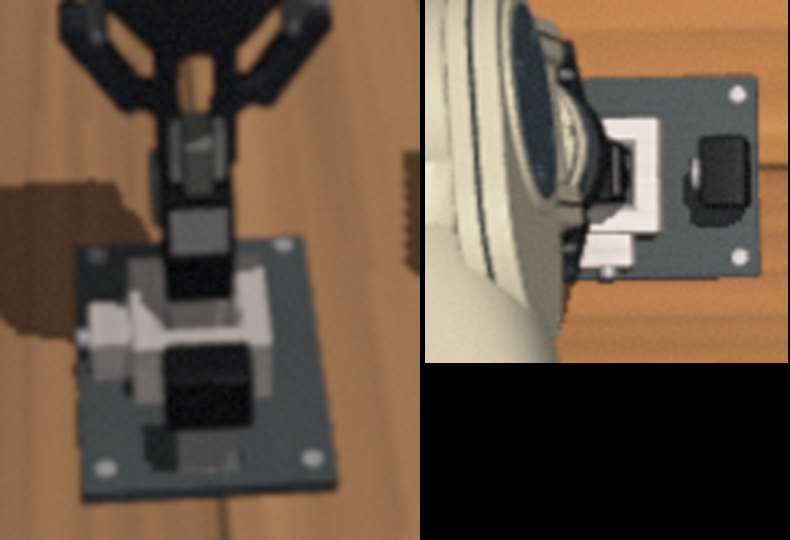

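View pics/w6.png

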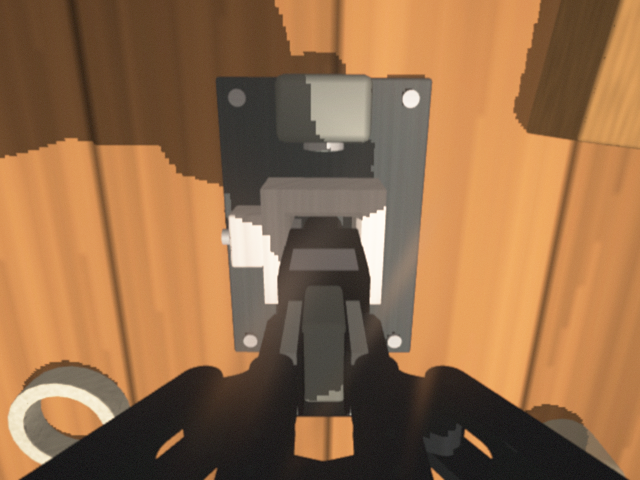

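Run:
```python
from h import *; import pickle
s,f=pickle.load(open("w6.pkl","rb"))
cv2.imwrite("pics/c7.png",cv2.resize(f["color"][165:310,245:400],None,fx=4,fy=4,interpolation=2))
u,v,P=cloud(f,s); m=(u>250)&(u<400)&(v>170)&(v<310)&(abs(P[:,2]-50)<2.5)
print(np.median(P[m,2]),cv2.minAreaRect(P[m&(v<230),:2].astype(np.float32)))
for y in (150,165,175):
    k=m&(abs(P[:,1]-y)<3); print(y,np.percentile(P[k,0],[0.5,99.5]).round(1))
for x in (545,567,590):
    k=m&(abs(P[:,0]-x)<6); print(x,P[k,1].max().round(1))
```

```text
50.63097365993531 ((566.5054321289062, 179.4727783203125), (70.17827606201172, 23.724628448486328), 0.761383056640625)
150 [532.  601.6]
165 [531.8 601.3]
175 [531.6 601.2]
545 191.0
567 191.4
590 191.5
```

View pics/c7.png

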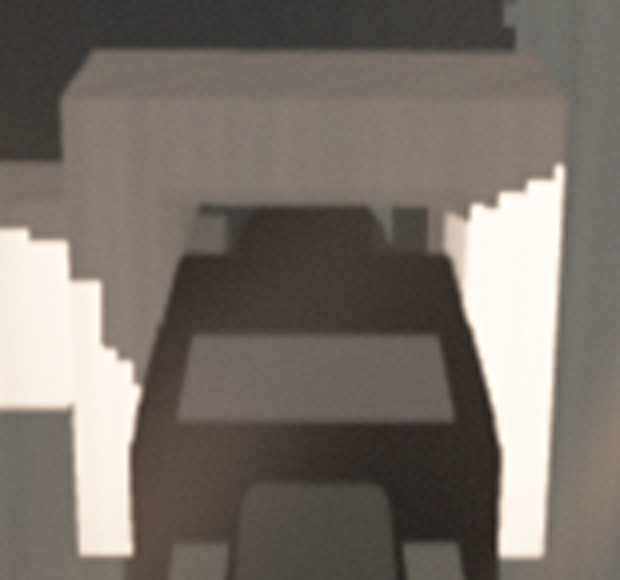

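Emit:
carry_out(
  motion=[
    [[1,0,0,0.003,0,0,0],[1,0,0,0.006,0,0,0],[1,0,0,0.009,0,0,0],[1,0,0,0.011,0,0,0],[1,0,0,0.013,0,0,0],[1,0,0,0.015,0,0,0],[1,0,0,0.016,0,0,0],[1,0,0,0.017,0,0,0],[1,0,0,0.018,0,0,0],[1,0,0,0.018,0,0,0]],
  ],
)

```text
clock: 13.5
tool_pos: [568.0, 156.3, 125.8]
tcp_rot: [[-0.016, 1.0, 0.001], [1.0, 0.016, 0.0], [0.0, 0.001, -1.0]]
ft_force: [0.2, -0.2, -2.9]
gripper_width: 0.147
```

Emit:
carry_out(
  motion=[
    [[1,0,0,0.001,0,0,0],[1,0,0,0.002,0,0,0],[1,0,0,0.003,0,0,0],[1,0,0,0.004,0,0,0],[1,0,0,0.005,0,0,0],[1,0,0,0.006,0,0,0],[1,0,0,0.007,0,0,0],[1,0,0,0.008,0,0,0],[1,0,0,0.008,0,0,0],[1,0,0,0.008,0,0,0]],
  ],
)

```text
clock: 14.75
tool_pos: [568.1, 156.3, 117.9]
tcp_rot: [[-0.016, 1.0, 0.001], [1.0, 0.016, 0.0], [0.0, 0.001, -1.0]]
ft_force: [-0.7, -0.0, -3.0]
gripper_width: 0.148
```

```bash
python3 -c "
from station import *
for i in range(1): s=monitor.get_state(); print(s['tool_pos'],s['ft_force'],s['ft_torque'])"
```

```text
[568.06033287 156.25463924 117.89391485] [-0.65620105 -0.03249887 -3.03612023] [-0.02555512 -0.03455727  0.01143981]
```

Emit:
carry_out(
  motion=[
    [[1,0,0,0.001,0,0,0],[1,0,0,0.002,0,0,0],[1,0,0,0.003,0,0,0],[1,0,0,0.004,0,0,0],[1,0,0,0.005,0,0,0],[1,0,0,0.006,0,0,0],[1,0,0,0.007,0,0,0],[1,0,0,0.008,0,0,0],[1,0,0,0.008,0,0,0],[1,0,0,0.008,0,0,0]],
  ],
)

```text
clock: 16.0
tool_pos: [568.1, 156.2, 109.9]
tcp_rot: [[-0.016, 1.0, 0.001], [1.0, 0.016, 0.0], [0.0, 0.001, -1.0]]
ft_force: [1.6, -1.6, -0.4]
gripper_width: 0.147
```

```bash
python3 t.py t2; python3 w.py w7
```

```text
{'clock': 16.0, 'tool_pos': [568.0881, 156.2496, 109.8766], 'ft_force': [1.5855, -1.5775, -0.4466], 'ft_torque': [-0.0502, -0.4656, -0.0383]}
{'clock': 16.1, 'tool_pos': [568.0482, 156.2528, 109.8742], 'tcp_rot': [[-0.0156, 0.9999, 0.0012], [0.9999, 0.0156, 0.0001], [0.0001, 0.0012, -1.0]], 'gripper_width': 0.1495, 'ft_force': [1.3294, 0.5391, -1.9234], 'joints': [7.2227, 22.2486, -7.209, 60.4723, -0.0011, 96.3264]}
cell [([274.0, 232.0, 95.0, 173.0], 0.57)]
fin [([276.0, 236.0, 93.0, 166.0], 0.65)]
holder [([199.0, 64.0, 248.0, 395.0], 0.7)]
```

View pics/t2.png

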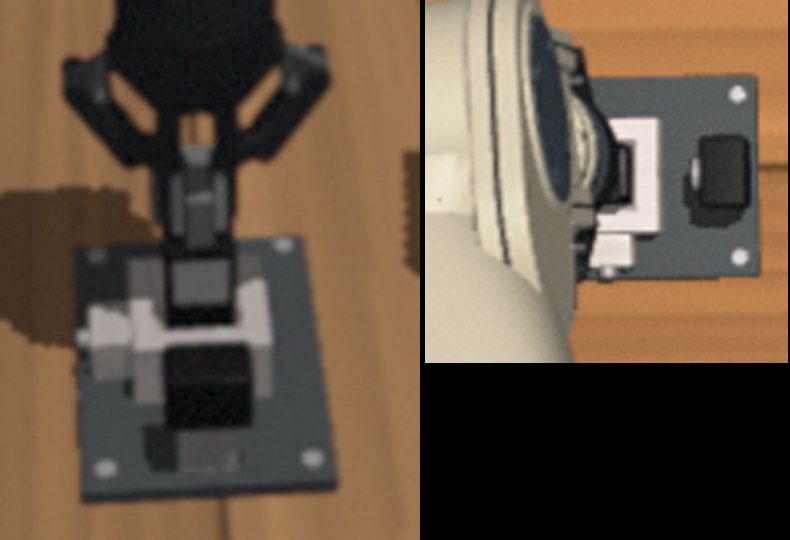

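View pics/w7.png

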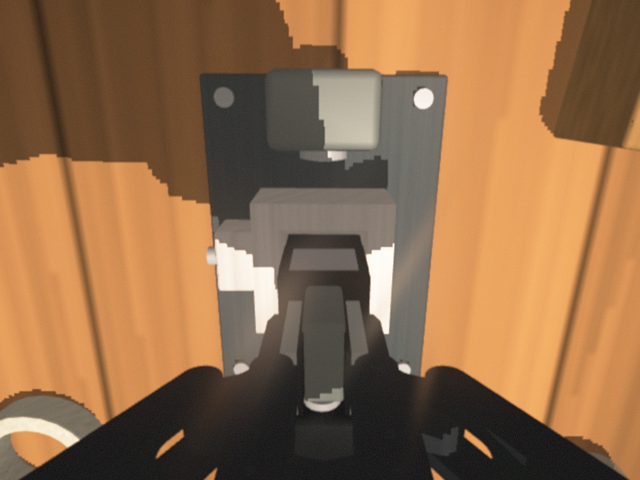

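Emit:
carry_out(
  motion=[
    [[1,0,0,0.0005,0,0,0],[1,0,0,0.001,0,0,0],[1,0,0,0.0015,0,0,0],[1,0,0,0.002,0,0,0],[1,0,0,0.0025,0,0,0],[1,0,0,0.003,0,0,0],[1,0,0,0.0035,0,0,0],[1,0,0,0.004,0,0,0],[1,0,0,0.004,0,0,0],[1,0,0,0.004,0,0,0]],
  ],
)

```text
clock: 17.55
tool_pos: [568.0, 156.2, 105.8]
tcp_rot: [[-0.016, 1.0, 0.001], [1.0, 0.016, 0.0], [0.0, 0.001, -1.0]]
ft_force: [2.0, -0.1, -3.7]
gripper_width: 0.149
```

Emit:
carry_out(
  motion=[
    [[1,0,0,0.0005,0,0,0],[1,0,0,0.001,0,0,0],[1,0,0,0.0015,0,0,0],[1,0,0,0.002,0,0,0],[1,0,0,0.0025,0,0,0],[1,0,0,0.003,0,0,0],[1,0,0,0.003,0,0,0],[1,0,0,0.003,0,0,0],[1,0,0,0.003,0,0,0],[1,0,0,0.003,0,0,0]],
  ],
)

```text
clock: 18.8
tool_pos: [568.0, 156.3, 102.7]
tcp_rot: [[-0.016, 1.0, 0.001], [1.0, 0.016, 0.0], [0.0, 0.001, -1.0]]
ft_force: [3.1, -0.6, -2.7]
gripper_width: 0.151
```

Emit:
carry_out(
  motion=[
    [[1,0,0.0002,0.0005,0,0,0],[1,0,0.0004,0.001,0,0,0],[1,0,0.0005,0.0015,0,0,0],[1,0,0.0005,0.002,0,0,0],[1,0,0.0005,0.0025,0,0,0],[1,0,0.0005,0.003,0,0,0],[1,0,0.0005,0.003,0,0,0],[1,0,0.0005,0.003,0,0,0],[1,0,0.0005,0.003,0,0,0],[1,0,0.0005,0.003,0,0,0]],
  ],
)

```text
clock: 20.05
tool_pos: [568.4, 156.2, 99.7]
tcp_rot: [[-0.016, 1.0, 0.001], [1.0, 0.016, 0.0], [0.0, 0.001, -1.0]]
ft_force: [-0.4, 0.3, -2.0]
gripper_width: 0.153
```

Emit:
carry_out(
  motion=[
    [[1,0,0,0.0005,0,0,0],[1,0,0,0.001,0,0,0],[1,0,0,0.0015,0,0,0],[1,0,0,0.002,0,0,0],[1,0,0,0.002,0,0,0],[1,0,0,0.002,0,0,0],[1,0,0,0.002,0,0,0],[1,0,0,0.002,0,0,0],[1,0,0,0.002,0,0,0],[1,0,0,0.002,0,0,0]],
  ],
)

```text
clock: 21.3
tool_pos: [568.4, 156.2, 97.6]
tcp_rot: [[-0.016, 1.0, 0.001], [1.0, 0.016, 0.0], [0.0, 0.001, -1.0]]
ft_force: [-0.2, -1.0, -2.7]
gripper_width: 0.148
```

Emit:
carry_out(
  motion=[
    [[1,0,0,0.0003,0,0,0],[1,0,0,0.0006,0,0,0],[1,0,0,0.0009,0,0,0],[1,0,0,0.0012,0,0,0],[1,0,0,0.0015,0,0,0],[1,0,0,0.0015,0,0,0],[1,0,0,0.0015,0,0,0],[1,0,0,0.0015,0,0,0],[1,0,0,0.0015,0,0,0],[1,0,0,0.0015,0,0,0]],
  ],
)

```text
clock: 22.55
tool_pos: [568.4, 156.2, 96.1]
tcp_rot: [[-0.016, 1.0, 0.001], [1.0, 0.016, 0.0], [0.0, 0.001, -1.0]]
ft_force: [1.0, 1.3, -2.4]
gripper_width: 0.154
```

```bash
cat > s.py <<'E'
from station import *; import numpy as np
F=[]
for i in range(3):
    s=monitor.get_state(); F.append(np.r_[s['tool_pos'],s['ft_force'],s['ft_torque']]); grab_frame("top")
print(s['clock']); print(np.round(F,2))
E
python3 s.py
```

```text
22.65
[[ 5.6840e+02  1.5622e+02  9.6070e+01  9.6000e-01  1.3000e+00 -2.4000e+00
  -2.0000e-02 -1.4000e-01 -1.0000e-02]
 [ 5.6839e+02  1.5622e+02  9.6050e+01  3.9000e-01  3.1000e-01 -2.0500e+00
  -1.0000e-02 -6.0000e-02 -5.0000e-02]
 [ 5.6837e+02  1.5625e+02  9.6060e+01  8.0000e-02 -3.3000e-01 -2.5100e+00
  -2.0000e-02 -1.8000e-01 -6.0000e-02]]
```

Emit:
carry_out(
  motion=[
    [[1,0,0,0.0002,0,0,0],[1,0,0,0.0004,0,0,0],[1,0,0,0.0006,0,0,0],[1,0,0,0.0008,0,0,0],[1,0,0,0.001,0,0,0],[1,0,0,0.0011,0,0,0],[1,0,0,0.0012,0,0,0],[1,0,0,0.0013,0,0,0],[1,0,0,0.0014,0,0,0],[1,0,0,0.0015,0,0,0]],
  ],
)

```text
clock: 23.95
tool_pos: [568.4, 156.2, 94.6]
tcp_rot: [[-0.016, 1.0, 0.001], [1.0, 0.016, 0.0], [0.0, 0.001, -1.0]]
ft_force: [-0.3, 0.5, -1.0]
gripper_width: 0.152
```

Emit:
carry_out(
  motion=[
    [[1,0,0,0.0002,0,0,0],[1,0,0,0.0004,0,0,0],[1,0,0,0.0006,0,0,0],[1,0,0,0.0008,0,0,0],[1,0,0,0.0009,0,0,0],[1,0,0,0.001,0,0,0],[1,0,0,0.001,0,0,0],[1,0,0,0.001,0,0,0],[1,0,0,0.001,0,0,0],[1,0,0,0.001,0,0,0]],
  ],
)

```text
clock: 25.2
tool_pos: [568.5, 156.3, 93.7]
tcp_rot: [[-0.016, 1.0, 0.001], [1.0, 0.016, 0.0], [0.0, 0.001, -1.0]]
ft_force: [-0.5, -0.0, 4.1]
gripper_width: 0.15
```

```bash
python3 s.py
```

```text
25.3
[[ 5.6846e+02  1.5626e+02  9.3710e+01 -5.3000e-01 -3.0000e-02  4.1300e+00
  -2.0000e-02  3.6000e-01 -4.0000e-02]
 [ 5.6845e+02  1.5626e+02  9.3680e+01 -1.3300e+00  5.9000e-01  5.3300e+00
  -2.0000e-02  3.0000e-01 -9.0000e-02]
 [ 5.6843e+02  1.5626e+02  9.3640e+01 -1.6900e+00  1.8000e-01  5.4100e+00
   5.0000e-02  3.0000e-01 -4.0000e-02]]
```

Emit:
carry_out(
  motion=[
    [[1,0,0,0.0002,0,0,0],[1,0,0,0.0003,0,0,0],[1,0,0,0.0004,0,0,0],[1,0,0,0.0005,0,0,0],[1,0,0,0.0006,0,0,0],[1,0,0,0.0007,0,0,0],[1,0,0,0.0008,0,0,0],[1,0,0,0.0008,0,0,0],[1,0,0,0.0008,0,0,0],[1,0,0,0.0008,0,0,0]],
  ],
)

```text
clock: 26.6
tool_pos: [568.5, 156.3, 93.3]
tcp_rot: [[-0.016, 1.0, 0.001], [1.0, 0.016, 0.0], [0.0, 0.001, -1.0]]
ft_force: [-2.5, 0.5, 8.6]
gripper_width: 0.149
```

```bash
python3 s.py
```

```text
26.7
[[ 5.6849e+02  1.5629e+02  9.3320e+01 -2.5000e+00  5.0000e-01  8.6100e+00
  -1.0000e-02  6.1000e-01 -5.0000e-02]
 [ 5.6850e+02  1.5627e+02  9.3320e+01 -1.7400e+00  1.0000e-01  7.6700e+00
  -5.0000e-02  5.7000e-01 -3.0000e-02]
 [ 5.6847e+02  1.5626e+02  9.3300e+01 -2.7400e+00 -8.9000e-01  7.8000e+00
  -3.0000e-02  5.6000e-01 -1.0000e-01]]
```

Emit:
carry_out(
  motion=[
    [[1,0,-0.0001,0.0006,0,0,0],[1,0,-0.0002,0.0008,0,0,0],[1,0,-0.0003,0.001,0,0,0],[1,0,-0.0003,0.0012,0,0,0],[1,0,-0.0003,0.0013,0,0,0],[1,0,-0.0003,0.0014,0,0,0],[1,0,-0.0003,0.0014,0,0,0],[1,0,-0.0003,0.0014,0,0,0],[1,0,-0.0003,0.0014,0,0,0],[1,0,-0.0003,0.0014,0,0,0]],
  ],
)

```text
clock: 28.0
tool_pos: [568.5, 156.3, 92.8]
tcp_rot: [[-0.016, 1.0, 0.002], [1.0, 0.016, 0.0], [0.0, 0.002, -1.0]]
ft_force: [-2.7, -0.7, 12.5]
gripper_width: 0.148
```

```bash
python3 s.py
```

```text
28.1
[[ 5.6846e+02  1.5629e+02  9.2800e+01 -2.6600e+00 -6.5000e-01  1.2520e+01
  -1.0000e-01  8.1000e-01 -1.1000e-01]
 [ 5.6849e+02  1.5629e+02  9.2830e+01 -2.7100e+00 -2.0000e-01  1.2110e+01
  -1.5000e-01  7.0000e-01 -1.0000e-01]
 [ 5.6846e+02  1.5629e+02  9.2830e+01 -3.0900e+00 -3.8000e-01  1.1620e+01
  -1.1000e-01  7.1000e-01 -8.0000e-02]]
```

Emit:
carry_out(
  motion=[
    [[1,0,-0.0003,0.0009,0,0,0],[1,0,-0.0003,0.0011,0,0,0],[1,0,-0.0003,0.0011,0,0,0],[1,0,-0.0003,0.0011,0,0,0],[1,0,-0.0003,0.0011,0,0,0],[1,0,-0.0003,0.0011,0,0,0],[1,0,-0.0003,0.0011,0,0,0],[1,0,-0.0003,0.0011,0,0,0],[1,0,-0.0003,0.0011,0,0,0],[1,0,-0.0003,0.0011,0,0,0]],
  ],
)

```text
clock: 29.4
tool_pos: [568.4, 156.3, 92.7]
tcp_rot: [[-0.016, 1.0, 0.004], [1.0, 0.016, 0.0], [0.0, 0.004, -1.0]]
ft_force: [-3.5, -1.1, 12.2]
gripper_width: 0.15
```

```bash
python3 s.py
```

```text
29.5
[[ 5.6844e+02  1.5632e+02  9.2690e+01 -3.5200e+00 -1.1100e+00  1.2230e+01
  -2.0000e-01  7.8000e-01 -8.0000e-02]
 [ 5.6844e+02  1.5631e+02  9.2700e+01 -3.4700e+00 -1.3400e+00  1.2200e+01
  -1.6000e-01  8.1000e-01 -4.0000e-02]
 [ 5.6841e+02  1.5629e+02  9.2690e+01 -2.5200e+00 -1.1000e-01  1.1730e+01
  -1.1000e-01  8.1000e-01 -7.0000e-02]]
```

Emit:
carry_out(
  motion=[
    [[1,0,-0.0002,0.001,0.001,0,0],[1,0,-0.0004,0.0011,0.003,0,0],[1,0,-0.0005,0.0012,0.004,0,0],[1,0,-0.0005,0.0012,0.005,0,0],[1,0,-0.0005,0.0012,0.005,0,0],[1,0,-0.0005,0.0012,0.005,0,0],[1,0,-0.0005,0.0012,0.005,0,0],[1,0,-0.0005,0.0012,0.005,0,0],[1,0,-0.0005,0.0012,0.005,0,0],[1,0,-0.0005,0.0012,0.005,0,0]],
  ],
)

```text
clock: 30.8
tool_pos: [568.5, 156.3, 92.6]
tcp_rot: [[-0.016, 1.0, 0.001], [1.0, 0.016, 0.0], [0.0, 0.001, -1.0]]
ft_force: [-2.9, -0.4, 13.2]
gripper_width: 0.151
```

```bash
python3 s.py
```

```text
30.9
[[ 5.6851e+02  1.5630e+02  9.2640e+01 -2.8800e+00 -3.9000e-01  1.3170e+01
  -1.6000e-01  5.6000e-01 -7.0000e-02]
 [ 5.6853e+02  1.5630e+02  9.2660e+01 -2.4800e+00 -1.0000e-02  1.2030e+01
  -1.3000e-01  5.6000e-01 -4.0000e-02]
 [ 5.6852e+02  1.5631e+02  9.2670e+01 -2.9700e+00  4.3000e-01  1.2930e+01
  -1.4000e-01  5.2000e-01 -1.5000e-01]]
```

Emit:
carry_out(
  motion=[
    [[1,0,-0.0003,0.0013,0.001,0,0],[1,0,-0.0004,0.0015,0.001,0,0],[1,0,-0.0004,0.0015,0.001,0,0],[1,0,-0.0004,0.0015,0.001,0,0],[1,0,-0.0004,0.0015,0.001,0,0],[1,0,-0.0004,0.0015,0.001,0,0],[1,0,-0.0004,0.0015,0.001,0,0],[1,0,-0.0004,0.0015,0.001,0,0],[1,0,-0.0004,0.0015,0.001,0,0],[1,0,-0.0004,0.0015,0.001,0,0]],
  ],
)

```text
clock: 32.2
tool_pos: [568.5, 156.3, 92.5]
tcp_rot: [[-0.016, 1.0, 0.002], [1.0, 0.016, 0.0], [0.0, 0.002, -1.0]]
ft_force: [-4.2, -0.7, 14.5]
gripper_width: 0.147
```

```bash
python3 s.py
```

```text
32.3
[[ 5.6852e+02  1.5634e+02  9.2500e+01 -4.1600e+00 -6.9000e-01  1.4540e+01
  -2.0000e-01  8.7000e-01 -1.1000e-01]
 [ 5.6852e+02  1.5630e+02  9.2490e+01 -2.5000e+00 -9.2000e-01  1.4440e+01
  -2.0000e-01  8.9000e-01 -9.0000e-02]
 [ 5.6853e+02  1.5631e+02  9.2480e+01 -4.1200e+00 -8.4000e-01  1.4820e+01
  -1.3000e-01  8.7000e-01 -9.0000e-02]]
```

Emit:
carry_out(
  motion=[
    [[1,0,-0.0003,0.00135,0.001,0,0],[1,0,-0.0003,0.00135,0.001,0,0],[1,0,-0.0003,0.00135,0.001,0,0],[1,0,-0.0003,0.00135,0.001,0,0],[1,0,-0.0003,0.00135,0.001,0,0],[1,0,-0.0003,0.00135,0.001,0,0],[1,0,-0.0003,0.00135,0.001,0,0],[1,0,-0.0003,0.00135,0.001,0,0],[1,0,-0.0003,0.00135,0.001,0,0],[1,0,-0.0003,0.00135,0.001,0,0]],
  ],
)

```text
clock: 33.6
tool_pos: [568.5, 156.3, 92.5]
tcp_rot: [[-0.016, 1.0, 0.002], [1.0, 0.016, 0.0], [0.0, 0.002, -1.0]]
ft_force: [-3.4, -0.1, 15.2]
gripper_width: 0.148
```

```bash
python3 s.py
```

```text
33.7
[[ 5.6853e+02  1.5631e+02  9.2460e+01 -3.4200e+00 -1.4000e-01  1.5200e+01
  -2.5000e-01  1.0100e+00 -3.0000e-02]
 [ 5.6853e+02  1.5631e+02  9.2470e+01 -3.6500e+00 -4.3000e-01  1.6550e+01
  -1.6000e-01  9.7000e-01 -1.4000e-01]
 [ 5.6851e+02  1.5632e+02  9.2450e+01 -3.5200e+00 -7.6000e-01  1.5670e+01
  -1.9000e-01  1.0300e+00 -5.0000e-02]]
```

Emit:
carry_out(
  motion=[
    [[1,0,0,0.0008,0.001,0,0],[1,0,0,0.0004,0.001,0,0],[1,0,0,0.0001,0.001,0,0],[1,0,0,-0.0002,0.001,0,0],[1,0,0,-0.0004,0.001,0,0],[1,0,0,-0.0006,0.001,0,0],[1,0,0,-0.0008,0.001,0,0],[1,0,0,-0.001,0.001,0,0],[1,0,0,-0.001,0.001,0,0],[1,0,0,-0.001,0.001,0,0]],
  ],
)

```text
clock: 35.0
tool_pos: [568.5, 156.3, 93.4]
tcp_rot: [[-0.016, 1.0, 0.001], [1.0, 0.016, 0.0], [0.0, 0.001, -1.0]]
ft_force: [-0.7, -1.1, 3.6]
gripper_width: 0.15
```

```bash
python3 s.py
```

```text
35.1
[[ 5.6848e+02  1.5625e+02  9.3380e+01 -6.6000e-01 -1.0800e+00  3.5900e+00
  -2.0000e-01  2.8000e-01 -4.0000e-02]
 [ 5.6848e+02  1.5627e+02  9.3390e+01 -1.2600e+00 -9.6000e-01  3.2500e+00
  -2.2000e-01  3.2000e-01 -4.0000e-02]
 [ 5.6846e+02  1.5628e+02  9.3360e+01 -1.3100e+00 -1.0700e+00  2.8200e+00
  -2.2000e-01  3.0000e-01 -7.0000e-02]]
```

Emit:
carry_out(
  motion=[
    [[0.7,0,0,0,0,0,0],[0.6,0,0,0,0,0,0],[0.5,0,0,0,0,0,0],[0.4,0,0,0,0,0,0],[0.2,0,0,0,0,0,0],[0,0,0,0,0,0,0],[0,0,0,0,0,0,0],[0,0,0,0,0,0,0],[0,0,0,0,0,0,0],[0,0,0,0,0,0,0]],
  ],
  grip_force=20,
)

```text
clock: 36.4
tool_pos: [568.5, 156.3, 93.4]
tcp_rot: [[-0.016, 1.0, 0.001], [1.0, 0.016, 0.0], [0.0, 0.001, -1.0]]
ft_force: [1.2, 0.4, -0.2]
gripper_width: 0.501
```

```bash
python3 s.py; python3 w.py w8
```

```text
36.5
[[ 5.6847e+02  1.5628e+02  9.3380e+01  1.1900e+00  3.9000e-01 -2.0000e-01
   1.0000e-02 -3.0000e-02 -4.0000e-02]
 [ 5.6847e+02  1.5628e+02  9.3380e+01  6.8000e-01  3.9000e-01  9.4000e-01
   4.0000e-02  0.0000e+00  2.0000e-02]
 [ 5.6848e+02  1.5627e+02  9.3400e+01 -5.8000e-01  2.3000e-01 -4.7000e-01
  -0.0000e+00  1.0000e-02 -3.0000e-02]]
{'clock': 36.55, 'tool_pos': [568.474, 156.2695, 93.3742], 'tcp_rot': [[-0.0156, 0.9999, 0.0013], [0.9999, 0.0156, 0.0004], [0.0003, 0.0013, -1.0]], 'gripper_width': 0.5014, 'ft_force': [0.2475, -0.3366, -0.145], 'joints': [7.2128, 22.9987, -8.6281, 58.2967, 0.0117, 96.3197]}
cell [([278.0, 246.0, 92.0, 157.0], 0.65)]
fin [([277.0, 245.0, 91.0, 159.0], 0.76)]
holder [([190.0, 61.0, 266.0, 399.0], 0.79)]
```

View pics/w8.png

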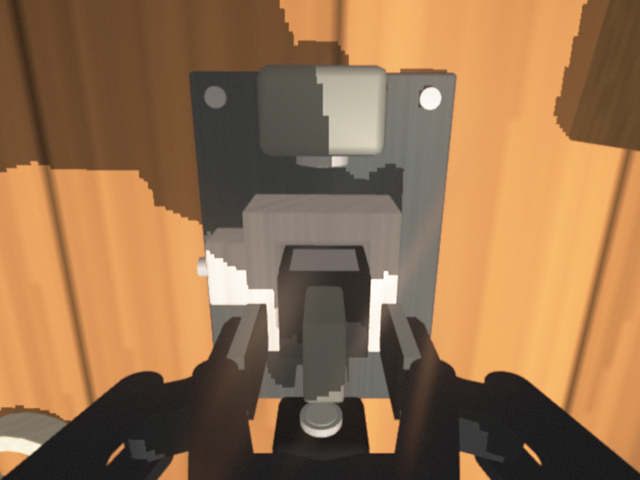

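The cell is released and free of the pads. Its fin is at column 323, and the pane faces the grey lamp head. Retracting straight up.

Emit:
carry_out(
  motion=[
    [[0,0,0,-0.005,0,0,0],[0,0,0,-0.015,0,0,0],[0,0,0,-0.035,0,0,0],[0,0,0,-0.06,0,0,0],[0,0,0,-0.085,0,0,0],[0,0,0,-0.11,0,0,0],[0,-0.02,0,-0.13,0,0,0],[0,-0.06,0,-0.14,0,0,0],[0,-0.08,0,-0.14,0,0,0],[0,-0.08,0,-0.14,0,0,0]],
  ],
)

```text
clock: 38.0
tool_pos: [569.5, 75.2, 233.4]
tcp_rot: [[-0.013, 1.0, 0.001], [1.0, 0.013, 0.0], [0.0, 0.001, -1.0]]
ft_force: [-0.8, -0.2, 0.3]
gripper_width: 0.5
```

```bash
python3 w.py w9; python3 t.py t3
python3 - <<'E'
from h import *; import pickle
s,f=pickle.load(open("w9.pkl","rb")); u,v,P=cloud(f,s)
m=(abs(P[:,0]-567)<25)&(abs(P[:,1]-156)<25)
k=m&(P[:,2]>104); print("fin top",np.median(P[k,2]),cv2.minAreaRect(P[k,:2].astype(np.float32)),k.sum())
k=m&(P[:,2]>72)&(P[:,2]<92); print("housing",np.percentile(P[k,2],[10,50,90]))
k=(abs(P[:,0]-567)<34)&(abs(P[:,2]-50)<3)&(abs(P[:,1]-156)<36);print("block",np.median(P[k,2]),cv2.minAreaRect(P[k,:2].astype(np.float32)))
E
```

```text
{'clock': 38.0, 'tool_pos': [569.5147, 75.173, 233.4124], 'tcp_rot': [[-0.0134, 0.9999, 0.0013], [0.9999, 0.0134, 0.0005], [0.0005, 0.0013, -1.0]], 'gripper_width': 0.5003, 'ft_force': [-0.7619, -0.2458, 0.2627], 'joints': [-0.8633, 17.2666, 3.833, 76.4901, 0.029, 88.3678]}
cell [([357.0, 415.0, 39.0, 39.0], 0.87), ([296.0, 70.0, 56.0, 60.0], 0.83), ([252.0, 432.0, 2.0, 10.0], 0.42)]
fin [([360.0, 414.0, 38.0, 39.0], 0.64), ([249.0, 433.0, 7.0, 16.0], 0.36)]
holder [([237.0, 0.0, 169.0, 238.0], 0.64)]
{'clock': 38.2, 'tool_pos': [569.3625, 76.998, 233.0095], 'ft_force': [0.2959, -0.4216, 0.2289], 'ft_torque': [0.0236, -0.008, -0.0621]}
fin top 113.38037114809978 ((567.75244140625, 156.8059539794922), (13.62960433959961, 29.898616790771484), 0.42677798867225647) 1305
housing [81.5471221  82.5265441  83.45808844]
block 50.61269905166017 ((567.0088500976562, 156.17501831054688), (67.97823333740234, 71.10225677490234), 0.007321246434003115)
```

View pics/w9.png

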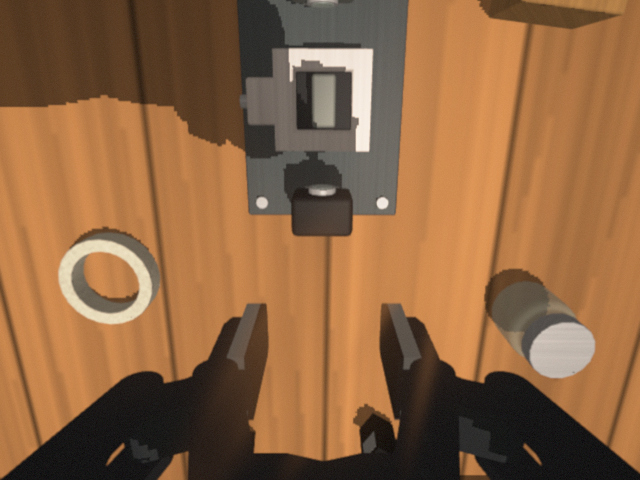

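View pics/t3.png

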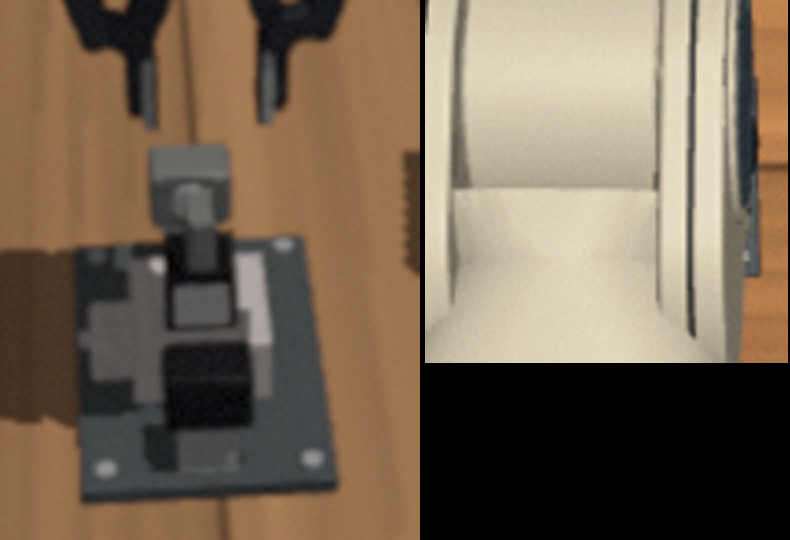

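```bash
python3 -c "
from station import *
print(job.hand_in())"
```

```text
the job is handed in; nothing more can be done
None
```

The largest cell is standing in the light gate's pocket, turned so its panes face the lamp and receiver heads. The job is handed in, with the arm's clock at about 38 s of the 69 s allowed.

- **Sliding in:** I gripped the cell by its fin, turned it about 72° and slid it down. There was almost no drag on the way.
- **Height stop:** I felt it at about 15 mm above the bench. A depth image taken beforehand gave 15.6 mm.
- **Bedding:** I raised the push in small steps. It stayed at about 17 to 18 N net (roughly 15 to 16 N after drag) for more than a second, then I eased off and let go. The cushion should have given about 1.4 to 1.5 mm. I worked that out from the force and the tool's travel, because the cushion itself is not measured.
- **Highest force:** the largest reading was 16.6 N, or about 19 N net. While bedding, 3 to 4 N of side force from the +x wall remained; easing the tool sideways did not remove it, but it was gone once I let go.

**Last checks:**
- **Seating:** the fin top sits at about 113 mm, which puts the cell's underside at about 15 mm, on the stop. The fin lies within about 0.5° of the holder's axis, and its centre is about 0.7 mm to the +x side of the holder's centre (1 mm expected).
- **Bench and gripper:** the gripper is clear, and I moved nothing else on the bench.
- **Camera disagreement:** the top and wrist cameras differed by about 1.5 mm on the holder's y position. I used the wrist camera's value, and the cell slid in freely.
- **No final top view:** the arm blocked the top camera, so the final check rests on the wrist and side pictures.

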